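# Press a frame corner together in the ratchet clamp, then release it

## Robot

A 6-joint arm with a two-finger parallel gripper is mounted at the origin on the work surface. World frame = base frame: x ahead of the robot, y to its left, z up, the work surface at z = 0. Lengths are in m, angles in rad, forces in N, time in s.
With the tool pointing down it reaches from about 0.275 to 1 m from the base axis. Payload 8.4 kg.
Tool frame: the origin (TCP) lies on the centre line of the jaws, within the pads' length; the fingertips stand 17 mm ahead of it and the grasp point (between the pads) lies 2 mm behind it (bot.tcp_to_tips is the y of the fingertips in the tool frame, in m); y points along the fingers, z is the direction in which the jaws open and shut, and the axes are right-handed (so a half turn about y gives the same grasp; the last joint's range is limited). The gripper opens to 85 mm and grips with 20 to 120 N. Pads are 22 mm wide; open, the fingers measure 114 mm over their backs; the gripper's body (76 mm by 85 mm) begins 54 mm behind the grasp point. The pads swing forward as they close: fully open they stand 13 mm farther back than shut.
Start: joints at [1.181, 0.353, 1.633, -0, 1.155, -0.002], TCP at [0.236, 0.579, 0.248] pointing down, gripper open.
Joint ranges: [-2.63, 2.63], [-0.92, 2.1], [0.06, 2.66], [-1.3, 4.44], [0, 2.69], [-3.02, 3.02]. Speed limits (rad/s): [2.22, 2.22, 2.79, 3.14, 3.14, 3.14].

## Interface

Orientations are given as a unit quaternion [x, y, z, w].
In Python, from workcell import bot, hand, kinematics, get_obs, vision, hand_in gives the robot as it stands. The module is installed in compiled form; this text tells all that it offers. Calls block until the motion is done:
- bot.reach(position, orientation): joint-space move of the TCP to a pose.
- bot.servo_line(position, ori=None, velocity=0.15): straight line of the TCP; ori=None keeps the orientation; velocity is the mean speed in m/s.
- bot.goto_joints(angles): joint-space move.
- hand.move_gripper(opening, strength=None): finger opening in m; strength is the grip in N (None keeps the last); returns when the fingers have stopped.
- bot.dwell(seconds).
- kinematics.solve_ik(position, orientation): joint angles nearest the present ones, or None.
- get_obs(): the state.
- vision.read_camera(name): name is "scene" or "top" or "wrist"; returns a dict with "frame" (420x560x3 uint8, red, green, blue), "intrinsics" (3x3 intrinsics, pixels), "view" (4x4, takes a point from world to camera coordinates). Camera axes: x right, y down, z forward; pixel columns grow to the right and rows downward; lengths in m; the calibration is good to about 2 mm. The wrist camera is an equidistant fisheye: a pixel r from the principal point sees the ray r / f radians off the axis. A picture is of the moment at which its call begins. There is no depth.
A pose or a line that the arm cannot do raises bot.IKError and nothing moves.
- hand_in(): hands the job in, once; it reports no verdict.
The state is a dict: "time_s": time; "joint_pos": joint angles; "joint_vel": joint speeds; "joint_efforts": joint torques, N m; "position": TCP position; "orientation": TCP orientation; "wrist_force": force on the tool from outside, world axes, zero at the start; "ft_torque": the same for the moment, N m; "gripper_width": finger opening in m.
Only numpy, scipy, OpenCV 4.12 (cv2) and the standard library are available. Lean on these libraries where they do the work, as an engineer would, in place of code of your own. Each camera call takes 0.05 s, during which the arm holds its last target. There are 200 camera calls.

## Task

Close the clamp's springy handle by hand until the wooden corner joint is pushed fully home and the ratchet holds it tight on its own; squeeze no harder than it takes, since the pine bruises. Take your hand off so the clamp holds the joint by itself for a couple of seconds, then press the handle down to free the ratchet and let it out, so that the clamp is left wide open with the joint still fully home. Leave the other things on the bench where they are.

Things in the scene. Friction and masses are not known exactly. Their poses are not given: they have to be found in the camera images.
- clamp: Scissor-handled ratchet clamp bolted flat on a plywood board (380 x 250 x 15 mm) fixed to the bench. Origin on the bench top under the pivot of the handles; x points from pivot to jaws, -x to the handles, z up. Two black handles, 22 mm wide, end 185 mm from the pivot: the -y one is bolted down; the +y one (the springy handle) swings about the upright pivot.
- ratchet (a point): Middle of the top of the toothed steel bar, 66 mm above the bench, that crosses over the springy handle's shank 83 to 97 mm from the pivot. Its teeth point down; a spring pawl on the shank clicks in at lever angles 0.08, 0.16, 0.24 and 0.32. Then the handle cannot swing open until pressed down. Let go, it falls back to the last tooth passed, up to 0.02 rad below its angle under load.
- lever (a joint): Angle (rad) of the springy handle: 0 wide open, 0.40 fully closed. At value q it runs from the pivot along (-cos(0.33-q), +sin(0.33-q)) in the clamp's frame, closing towards the clamp's -y. A spring opens it: 2.5 to 4 N at the grip, 150 mm from the pivot. Its motion is damped: push and let go slowly (50 mm/s adds 1.5 N). The joint comes fully home somewhere between q = 0.10 and 0.27.
- paddle_top (a point): Centre of the top face of the springy handle's black grip, 150 mm from the pivot, 56 mm above the bench; moves with it. The grip is 73 mm long (112 to 185 mm from the pivot), 22 mm wide and 18 mm high: its upright flanks stand from 38 to 56 mm above the bench. The flank towards +y of the clamp is free; push there to close.
- paddle: The springy handle (origin at the pivot, on the bench). Its grip flexes down: 2 N, then 0.8 N per mm, at most 15 mm; tooth friction adds up to 10 N when tight. 6 mm down frees the pawl: press with 13 to 17 N. It may slip and catch on another tooth, then press again. Keep it down while moving outwards (+y of the clamp) with it to q below 0.05, then lift. Over 35 N of finger force bends it.
- jaw: The moving jaw: an upright steel pin, 10 mm thick, on the springy handle beyond the pivot, 70 mm from it, pressing on the rail's end. Origin at the pivot, on the bench. Jaw force is about 2.2 times the push at the grip beyond the opening spring's. Over 36 N (about 20 N at the grip) bruises the wood.
- work: Wooden corner joint and the clamp's screw pad behind it: a stile (130 x 38 x 22 mm) and a rail (30 wide, 22 high) with its tenon in the stile, between the jaws. Origin fixed on the clamp at (58, 62, 0) mm. How far the screw is set in differs (up to 8 mm) and is not measured: feel for it. The pad is rubber, 3 N/mm: with the joint home the push at the grip rises 1 N per 0.01 rad.
- rail (a joint): Gap still open between the rail's shoulder and the stile (m): 0 is fully home (slightly negative when tight), 0.0025 to 0.0035 at the start. It takes 6 N at the jaw to push the tenon in. A push that has risen to 15 to 17 N at the grip, 150 mm from the pivot and square to it, brings it home and leaves it tight after the handle has fallen back to the last tooth.
- offcut: Pine offcut 70 x 35 x 20 mm lying on the clamp's board beside the fixed handle; origin under its centre. Bystander.
- chisel: Chisel with wooden handle, about 245 mm long, lying beside the clamp's board. Bystander.
- pencil: Carpenter's pencil, 160 mm long, 10 mm thick, lying beside the clamp's board. Bystander.
- glue: Glue bottle, 48 mm wide and 130 mm tall, standing. Bystander.
- hammer: Hammer lying on the bench. Bystander.
- square: Try square lying on the bench. Bystander.
- tape: Round tape measure, 66 mm wide, 30 mm high. Bystander.

How it is judged:
By the outcome, as a careful person would: the job done as asked, in the order asked, and still so for the second after the job is handed in, with the robot touching nothing.
It also fails if it takes over 58 s, if anything falls off the work surface, if the arm or the gripper's body presses on something with over 40 N, if the wrist force passes 120 N, or if a joint passes its speed limit or range.

## Working session

There is one attempt and no reset: what is moved stays moved. The work goes in short steps, each a Python script; the robot and the scene stay as the last script left them, time stands still between calls to the robot, and variables do not carry over. Pictures are saved under pics/ and viewed, about 8 in all and at most 12, crops included, and the job is handed in when it is done.

```bash
mkdir -p pics
python3 - <<'E'
from workcell import *
import cv2,numpy as np
for n in("top","scene"):
    d=vision.read_camera(n); cv2.imwrite(f"pics/{n}0.png",d["frame"][:,:,::-1]); np.savez(f"{n}0.npz",**d)
    print(n,d["intrinsics"].round(1).tolist(),d["view"].round(3).tolist())
o=get_obs();print(o["time_s"],o["position"],o["orientation"],o["wrist_force"],bot.tcp_to_tips)
E
```

```text
top [[536.9, 0.0, 280.6], [0.0, 536.9, 202.2], [0.0, 0.0, 1.0]] [[0.002, -1.0, 0.005, -0.033], [-0.998, -0.002, -0.068, 0.597], [0.068, -0.005, -0.998, 1.266], [0.0, 0.0, 0.0, 1.0]]
scene [[492.0, 0.0, 286.4], [0.0, 492.0, 209.0], [0.0, 0.0, 1.0]] [[-0.139, 0.99, -0.009, 0.108], [0.685, 0.09, -0.723, -0.337], [-0.715, -0.107, -0.691, 1.741], [0.0, 0.0, 0.0, 1.0]]
0.1 [0.23616922 0.57820244 0.24760755] [ 0.69431733 -0.1363656   0.13615694 -0.69338962] [0.43912633 0.34427585 0.62501676] 0.017
```

View pics/top0.png

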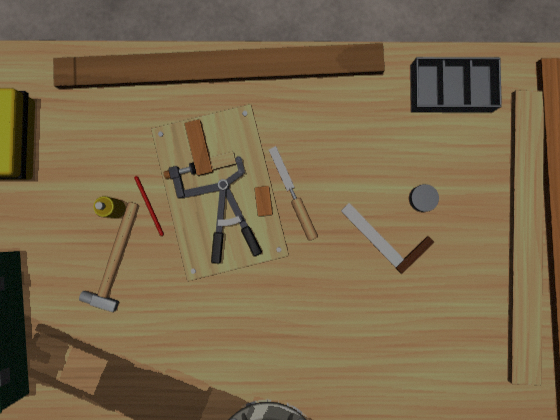

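View pics/scene0.png

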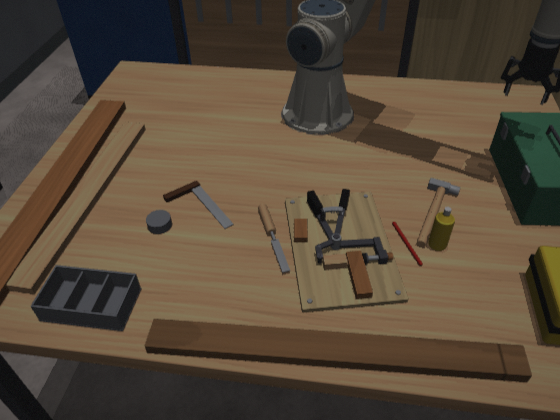

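```bash
cat > h.py <<'E'
import numpy as np,cv2
def ray(d,uv,z):
    K,V=d["intrinsics"],d["view"];R,t=V[:3,:3],V[:3,3];c=-R.T@t
    r=R.T@np.linalg.inv(K)@np.array([uv[0],uv[1],1.]);return c+r*(z-c[2])/r[2]
def proj(d,p):
    q=d["intrinsics"]@(d["view"][:3,:3]@np.asarray(p)+d["view"][:3,3]);return q[:2]/q[2]
E
python3 - <<'E'
from h import *
d=dict(np.load("top0.npz"));f=d["frame"]
print("cam",(-d["view"][:3,:3].T@d["view"][:3,3]).round(3))
x0,y0,x1,y1=140,95,300,290
m=(f.max(2)<48).astype(np.uint8)[y0:y1,x0:x1]
cs,_=cv2.findContours(m,0,cv2.CHAIN_APPROX_NONE)
for c in cs:
    if cv2.contourArea(c)<60: continue
    r=cv2.minAreaRect(c+np.array([x0,y0]));b=cv2.boxPoints(r)
    print(np.round(r[0],1),np.round(r[1],1),"ctr z56",ray(d,r[0],.056).round(4),[ray(d,p,.056)[:2].round(3).tolist() for p in b])
co=[ray(d,p,.015)[:2] for p in((152,127),(253,104),(288,256),(190,280))]
print(np.round(co,4)); 
for a,b in((3,0),(2,1),(1,0),(2,3)): v=co[b]-co[a];print(np.linalg.norm(v).round(3),np.degrees(np.arctan2(v[1],v[0])).round(2))
for z in(.03,.045,.06):print("pivot",ray(d,(223,185),z).round(4))
cv2.imwrite("pics/crop1.png",cv2.resize(f[95:290,140:300,::-1],None,fx=3,fy=3,interpolation=cv2.INTER_CUBIC))
E
```

```text
cam [ 0.51  -0.026  1.303]
[217. 247.] [ 9.6 30.7] ctr z56 [0.49   0.1151 0.056 ] [[0.456, 0.129], [0.526, 0.123], [0.524, 0.101], [0.454, 0.107]]
[251.2 240.4] [30.4  8.9] ctr z56 [0.5055 0.0361 0.056 ] [[0.532, 0.061], [0.542, 0.043], [0.479, 0.011], [0.469, 0.029]]
[[ 0.7792  0.2802]
 [ 0.8366  0.0356]
 [ 0.4683 -0.05  ]
 [ 0.411   0.1832]]
0.381 14.76
0.378 13.08
0.251 103.2
0.24 103.8
pivot [0.6368 0.1053 0.03  ]
pivot [0.6353 0.1037 0.045 ]
pivot [0.6338 0.1022 0.06  ]
```

View pics/crop1.png

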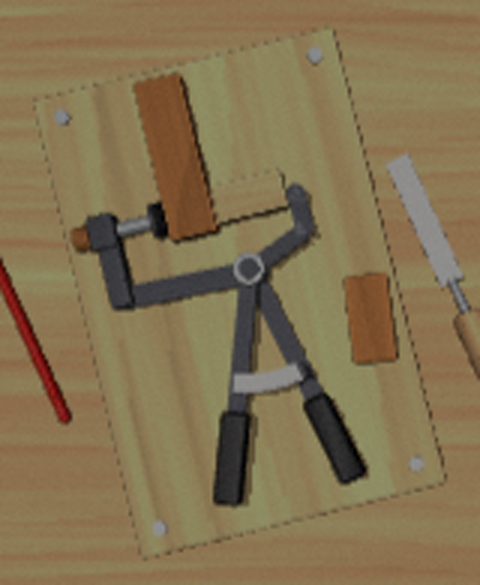

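```bash
cat >> h.py <<'E'
from workcell import *
from scipy.spatial.transform import Rotation as Ro
P=np.array([.637,.103]);PSI=.245
def frame(q):
    th=np.pi-.33+q+PSI;return np.array([np.cos(th),np.sin(th)]),np.array([-np.sin(th),np.cos(th)])
def pose(q,off,ztip,r=.15,s=-1):
    u,e=frame(q);p=P+r*u-off*e
    y=np.array([0,0,-1.]);z=np.array([*(s*e),0]);x=np.cross(y,z)
    return np.array([*p,ztip+bot.tcp_to_tips]),Ro.from_matrix(np.c_[x,y,z]).as_quat()
def wf(n=1):return np.array(get_obs()["wrist_force"])
E
python3 - <<'E'
from h import *
o=get_obs();print(Ro.from_quat(o["orientation"]).as_matrix().round(2).tolist())
for s in(1,-1):
    p,r=pose(0,.04,.15,s=s);print(s,p,kinematics.solve_ik(p,r))
s=min((1,-1),key=lambda s:abs(kinematics.solve_ik(*pose(0,.04,.15,s=s))[5]))
print("s",s)
hand.move_gripper(0.0,40);print(bot.tcp_to_tips,get_obs()["gripper_width"],get_obs()["time_s"])
bot.reach(*pose(0,.04,.15,s=s));print(get_obs()["time_s"])
bot.servo_line(pose(0,.04,.042,s=s)[0]);o=get_obs();print(o["time_s"],o["position"],pose(0,.04,.042)[0],o["wrist_force"])
d=vision.read_camera("scene");f=d["frame"];u,v=map(int,proj(d,[.5,.12,.05]))
cv2.imwrite("pics/s2.png",cv2.resize(f[v-70:v+70,u-90:u+90,::-1],None,fx=4,fy=4,interpolation=cv2.INTER_CUBIC))
for i in range(3):bot.dwell(.05);o=get_obs();print(o["time_s"],o["wrist_force"])
E
```

```text
[[0.93, -0.0, 0.38], [-0.38, -0.0, 0.93], [-0.0, -1.0, -0.0]]
1 [0.49093746 0.15559024 0.167     ] [ 3.03998271e-01  2.82025184e-01  1.94224523e+00 -4.44089210e-16
  9.17322243e-01  1.95979460e+00]
-1 [0.49093746 0.15559024 0.167     ] [ 3.03998271e-01  2.82025184e-01  1.94224523e+00 -4.44089210e-16
  9.17322243e-01 -1.18179806e+00]
s -1
0.017 -0.00012110470250497835 0.8667
2.6833
3.55 [0.49139218 0.15590718 0.05954228] [0.49093746 0.15559024 0.059     ] [0.31632832 0.22778618 0.85268984]
3.65 [0.43124808 0.09937286 0.45905923]
3.7 [ 0.95792117  0.62083539 -1.101011  ]
3.75 [0.10474982 0.3602475  0.21905019]
```

View pics/s2.png

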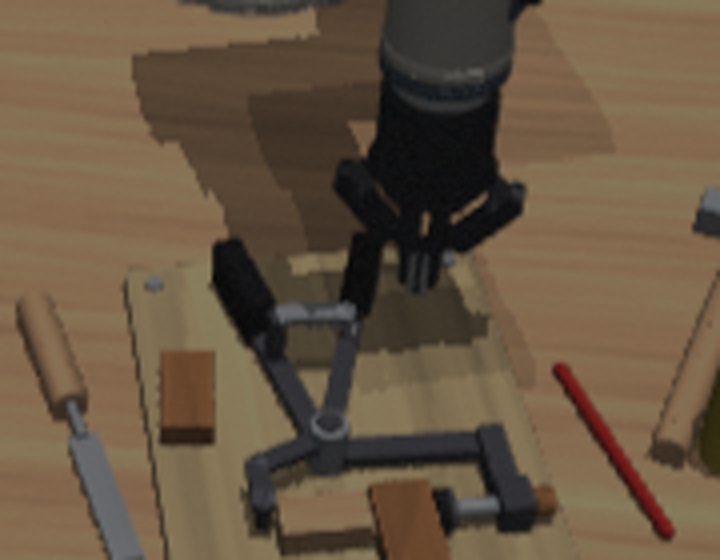

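```bash
cat >> h.py <<'E'
def favg(n=6,dt=.02):
    a=[]
    for _ in range(n):bot.dwell(dt);a.append(get_obs()["wrist_force"])
    return np.mean(a,0)
def qact(off=.0255):
    p=np.array(get_obs()["position"][:2])-P;r=np.hypot(*p)
    th=np.arctan2(p[1],p[0])%(2*np.pi)+np.arcsin(off/r);return th-np.pi+.33-PSI
E
cat > push.py <<'E'
from h import *
import time
b=favg(10);np.save("bias.npy",b);T0=get_obs()["time_s"]
q=-.09;q_end=.38;mx=0
while q<q_end:
    p,r=pose(q,.0255,.042);bot.servo_line(p,r,velocity=.03)
    _,e=frame(q);F=-(favg(3)-b)[:2]@e
    if F>9.5: F=-(favg(6)-b)[:2]@e
    mx=max(mx,F)
    print(f"{get_obs()['time_s']:.2f} q{q:.3f} qa{qact():.3f} F{F:.2f}")
    if F>=15.7:break
    if get_obs()["time_s"]-T0>22:break
    q+=.012 if F<9.5 else (.006 if F<13.5 else .003)
print("wf",favg(10)-b)
E
python3 push.py
```

```text
4.22 q-0.090 qa-0.090 F0.31
4.52 q-0.078 qa-0.077 F0.00
4.82 q-0.066 qa-0.066 F-0.04
5.12 q-0.054 qa-0.054 F0.10
5.42 q-0.042 qa-0.042 F0.18
5.72 q-0.030 qa-0.030 F0.05
6.02 q-0.018 qa-0.018 F0.06
6.32 q-0.006 qa-0.007 F2.44
6.62 q0.006 qa0.005 F3.02
6.92 q0.018 qa0.017 F3.43
7.22 q0.030 qa0.030 F2.69
7.52 q0.042 qa0.043 F2.72
7.82 q0.054 qa0.054 F2.73
8.12 q0.066 qa0.067 F1.86
8.42 q0.078 qa0.077 F5.04
8.72 q0.090 qa0.088 F6.00
9.02 q0.102 qa0.100 F7.23
9.32 q0.114 qa0.112 F5.71
9.62 q0.126 qa0.124 F6.09
9.92 q0.138 qa0.136 F6.17
10.22 q0.150 qa0.149 F4.76
10.52 q0.162 qa0.159 F7.17
10.82 q0.174 qa0.170 F8.55
11.22 q0.186 qa0.181 F9.31
11.52 q0.198 qa0.193 F9.37
11.92 q0.210 qa0.204 F10.44
12.32 q0.216 qa0.210 F11.58
12.72 q0.222 qa0.215 F11.55
13.12 q0.228 qa0.221 F12.51
13.52 q0.234 qa0.228 F10.93
13.92 q0.240 qa0.233 F12.46
14.32 q0.246 qa0.238 F13.47
14.72 q0.252 qa0.243 F13.99
15.12 q0.255 qa0.246 F14.85
15.52 q0.258 qa0.248 F15.58
15.92 q0.261 qa0.251 F16.29
wf [ 0.67769555 16.70538745 -1.44751023]
```

```bash
cat > back.py <<'E'
from h import *
b=np.load("bias.npy");q=.261
while q>.17:
    q-=.012;p,r=pose(q,.0255,.042);bot.servo_line(p,r,velocity=.02)
    _,e=frame(q);print(f"q{q:.3f} F{-(favg(2)-b)[:2]@e:.2f}",end=" ")
print(get_obs()["time_s"])
p,r=pose(.24,.045,.042);bot.servo_line(p,r,.1)
bot.servo_line(pose(.24,.045,.09)[0],velocity=.1);print(get_obs()["time_s"])
d=vision.read_camera("scene");f=d["frame"];u,v=map(int,proj(d,[.54,.11,.05]))
cv2.imwrite("pics/s3.png",cv2.resize(f[v-70:v+70,u-90:u+90,::-1],None,fx=4,fy=4,interpolation=cv2.INTER_CUBIC))
E
python3 back.py
```

```text
q0.249 F13.42 q0.237 F10.84 q0.225 F4.51 q0.213 F0.02 q0.201 F0.05 q0.189 F0.49 q0.177 F0.14 q0.165 F-0.65 18.35
19.2333
```

View pics/s3.png

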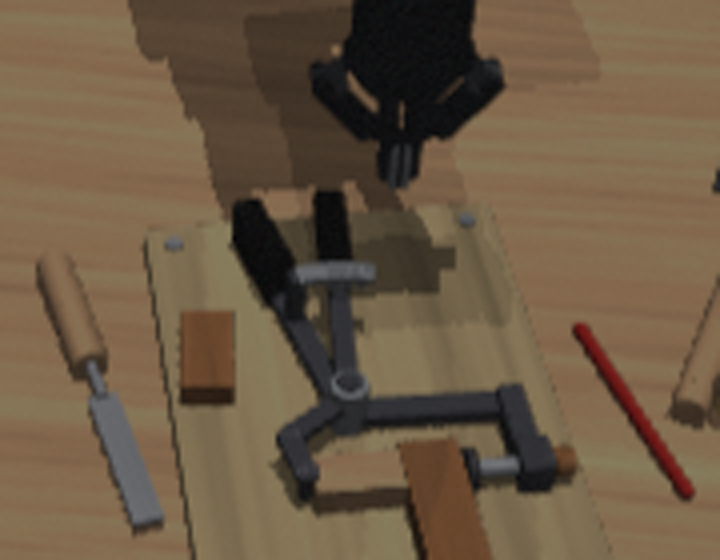

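```bash
cat > rel.py <<'E'
from h import *
q=.228
p,r=pose(q,0,.09);bot.servo_line(p,r,.08);b=favg(10)
bot.servo_line(pose(q,0,.062)[0],velocity=.06)
print("t",get_obs()["time_s"]);bot.dwell(max(0,20.8-get_obs()["time_s"]))
z=.0585
def st():
    f=favg(3)-b;_,e=frame(q);return f[2],-f[:2]@e
while z>.045:
    bot.servo_line(pose(q,0,z)[0],velocity=.02);Fz,Fl=st()
    print(f"{get_obs()['time_s']:.2f} z{z*1e3:.1f} Fz{Fz:.1f} Fl{Fl:.1f}")
    if Fz>15.5 or (z<.0475 and Fz>7):break
    z-=.001 if Fz<11 else .0005
print("--out")
while q>.0:
    q-=.012
    p,r=pose(q,0,z);bot.servo_line(p,r,velocity=.03);Fz,Fl=st()
    print(f"{get_obs()['time_s']:.2f} q{q:.3f} z{z*1e3:.1f} Fz{Fz:.1f} Fl{Fl:.1f}")
    if Fz>17.5:z+=.0007
    elif Fz<13 and z>.0455:z-=.001
    if abs(Fl)>14:print("lateral");break
E
python3 rel.py
```

```text
t 20.7583
21.18 z58.5 Fz0.4 Fl-0.2
21.48 z57.5 Fz0.4 Fl-0.4
21.77 z56.5 Fz-0.5 Fl-0.6
22.07 z55.5 Fz4.3 Fl0.2
22.38 z54.5 Fz1.8 Fl0.8
22.68 z53.5 Fz2.3 Fl1.7
22.98 z52.5 Fz0.2 Fl0.3
23.27 z51.5 Fz0.3 Fl-0.5
23.57 z50.5 Fz-0.0 Fl-0.8
23.88 z49.5 Fz0.1 Fl-1.0
24.18 z48.5 Fz0.4 Fl-0.0
24.48 z47.5 Fz0.2 Fl-0.3
24.77 z46.5 Fz0.1 Fl0.2
25.07 z45.5 Fz0.6 Fl0.2
--out
25.38 q0.216 z44.5 Fz3.8 Fl-5.2
25.68 q0.204 z44.5 Fz4.1 Fl-10.9
25.98 q0.192 z44.5 Fz4.1 Fl-15.9
lateral
```

Run:
```python
from h import *
bot.servo_line(pose(.222,0,.0445)[0],velocity=.05)
bot.servo_line(pose(.222,0,.085)[0],velocity=.08)
print(get_obs()["time_s"])
d=vision.read_camera("scene");f=d["frame"];u,v=map(int,proj(d,[.54,.11,.05]))
cv2.imwrite("pics/s4.png",cv2.resize(f[v-70:v+70,u-90:u+90,::-1],None,fx=4,fy=4,interpolation=cv2.INTER_CUBIC))
```

```text
26.8833
```

View pics/s4.png

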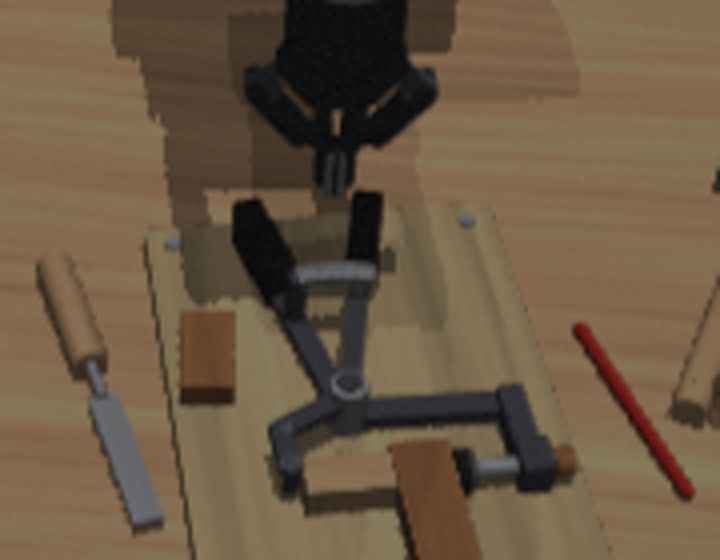

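Run:
```python
from h import *
d=dict(np.load("scene0.npz"));u0,v0=map(int,proj(d,[.54,.11,.05]))
for q in(0,.067,.147,.228):
    u,_=frame(q);print(q,[((proj(d,[*(P+r*u),.056])-[u0-90,v0-70])*4).round(0).tolist() for r in(.185,.15,.112)])
```

```text
0 [[383.0, 191.0], [376.0, 224.0], [368.0, 261.0]]
0.067 [[365.0, 189.0], [361.0, 222.0], [357.0, 260.0]]
0.147 [[344.0, 187.0], [344.0, 221.0], [343.0, 259.0]]
0.228 [[322.0, 187.0], [326.0, 220.0], [330.0, 259.0]]
```

```bash
cat > rel2.py <<'E'
from h import *
q=.067;off=.003
p,r=pose(q,off,.085);bot.servo_line(p,r,.08);b=favg(8)
bot.servo_line(pose(q,off,.0575)[0],velocity=.06)
z=.0565
def st():
    f=favg(3)-b;_,e=frame(q);return f[2],-f[:2]@e
while z>.0445:
    bot.servo_line(pose(q,off,z)[0],velocity=.02);Fz,Fl=st()
    print(f"{get_obs()['time_s']:.2f} z{z*1e3:.1f} Fz{Fz:.1f} Fl{Fl:.1f}")
    if Fz>15.5:break
    z-=.001
print("--out")
while q>.0:
    q-=.008
    p,r=pose(q,off,z);bot.servo_line(p,r,velocity=.03);Fz,Fl=st()
    print(f"{get_obs()['time_s']:.2f} q{q:.3f} z{z*1e3:.1f} Fz{Fz:.1f} Fl{Fl:.1f}")
    if abs(Fl)>14 or Fz>20:print("stop");break
E
python3 rel2.py
```

```text
28.45 z56.5 Fz0.4 Fl-0.4
28.75 z55.5 Fz0.9 Fl0.2
29.05 z54.5 Fz3.6 Fl0.9
29.35 z53.5 Fz3.9 Fl1.0
29.65 z52.5 Fz5.0 Fl1.4
29.95 z51.5 Fz6.6 Fl3.4
30.25 z50.5 Fz7.5 Fl2.4
30.55 z49.5 Fz8.3 Fl3.0
30.85 z48.5 Fz9.5 Fl3.0
31.15 z47.5 Fz10.5 Fl2.9
31.45 z46.5 Fz11.6 Fl2.7
31.75 z45.5 Fz12.8 Fl2.6
--out
32.05 q0.059 z44.5 Fz13.8 Fl2.7
32.35 q0.051 z44.5 Fz13.4 Fl2.3
32.65 q0.043 z44.5 Fz13.3 Fl2.7
32.95 q0.035 z44.5 Fz13.6 Fl2.7
33.25 q0.027 z44.5 Fz13.6 Fl2.3
33.55 q0.019 z44.5 Fz14.1 Fl2.7
33.85 q0.011 z44.5 Fz13.9 Fl2.7
34.15 q0.003 z44.5 Fz14.3 Fl2.7
34.45 q-0.005 z44.5 Fz13.7 Fl2.5
```

Run:
```python
from h import *
bot.servo_line(pose(-.005,.003,.06)[0],velocity=.02)
bot.servo_line(pose(-.005,.003,.15)[0],velocity=.12)
bot.reach(np.array([.36,.35,.25]),get_obs()["orientation"])
bot.dwell(.3);print(get_obs()["time_s"],get_obs()["wrist_force"])
t=vision.read_camera("top");d=vision.read_camera("scene");f=d["frame"];u,v=map(int,proj(d,[.57,.12,.04]))
A=cv2.resize(f[v-70:v+75,u-62:u+62,::-1],(400,468),interpolation=cv2.INTER_CUBIC)
B=cv2.resize(t["frame"][100:280,145:299,::-1],(400,468),interpolation=cv2.INTER_CUBIC)
cv2.imwrite("pics/s5.png",np.hstack([A,B]))
t0=np.load("top0.npz")["frame"];df=np.abs(t["frame"].astype(int)-t0).max(2)
m=(t["frame"].max(2)<48).astype(np.uint8)[220:275,195:270]
for c in cv2.findContours(m,0,2)[0]:
    if cv2.contourArea(c)>60:print((np.array(cv2.minAreaRect(c)[0])+[195,220]).round(1))
```

```text
37.65 [-0.29141114 -0.23717476  0.86848965]
[217. 247.]
[251.2 240.4]
```

View pics/s5.png

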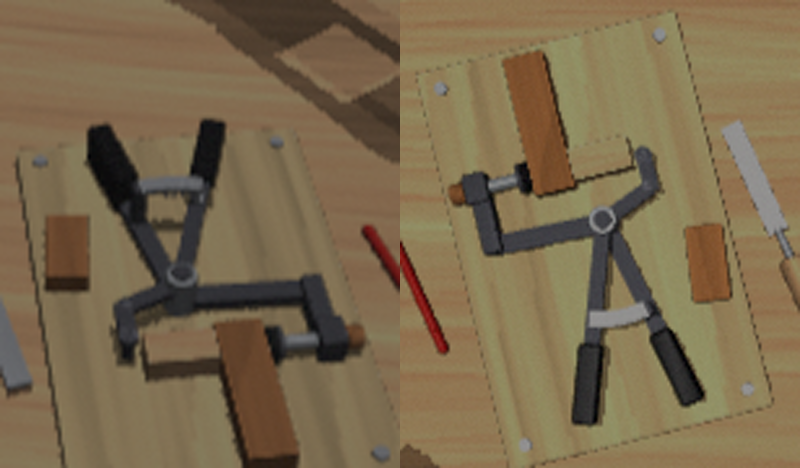

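The handle is back at its start pixel (217, 247), the rail sits tight against the stile and the jaw pin is clear of it. Handing in.

```bash
python3 -c "
from workcell import *
hand_in()"
```

```text
the job is handed in; nothing more can be done
```

The clamp is wide open, the joint looks fully home, and the job was handed in at about 38 s of the 58 s allowed.

- **Closing:** I pushed the springy handle slowly until the push at the grip reached 16 to 17 N. When I backed off, it fell to the 0.24 tooth and held there. It stood untouched for more than 3 s before I pressed it.
- **First release press, slipped:** The ratchet let go after only 2 to 3 mm of press, at about 4 N, and the handle jumped out and caught on the 0.08 tooth. My finger then went down beside the handle and pushed it outward against the ratchet with about 16 N before I stopped.
- **Second release press:** I pressed about 11 mm down at about 14 N, carried the handle outward to wide open, then lifted off.

**Last checks:** In the top picture both handles are at their starting pixels. No gap shows between the rail and the stile, and the jaw pin stands clear of the rail. The offcut, chisel and pencil look unmoved. The joint's gap and the other items on the bench were not measured; the joint is judged only by eye.

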